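# Pull the sander's fuse carrier and park it

## Robot

A 7-joint arm with a two-finger parallel gripper is mounted at the origin on the work surface. World frame = base frame: x ahead of the robot, y to its left, z up, the work surface at z = 0. Lengths are in m, angles in rad, forces in N, time in s.
With the tool pointing down it reaches from about 0.425 to 0.925 m from the base axis. Payload 6.8 kg.
Tool frame: the origin (TCP) lies at the very end of the fingers, on their centre line; the grasp point (between the pads) lies 19 mm behind it; z points along the fingers, y is the line along which they close (so a half turn about z gives the same grasp; the last joint's range is limited). The gripper opens to 85 mm and grips with 20 to 120 N. Pads are 22 mm wide; open, the fingers measure 114 mm over their backs; the gripper's body (76 mm by 85 mm) begins 54 mm behind the grasp point. The pads swing forward as they close: fully open they stand 13 mm farther back than shut.
Start: joints at [-0.108, 0.477, 0.022, 1.555, -0.011, 1.109, -0.083], TCP at [0.675, 0, 0.231] pointing down, gripper open.
Joint ranges: [-2.96, 2.96], [-0.34, 2.1], [-1.41, 1.46], [0.24, 2.44], [-1.37, 4.51], [0.17, 1.92], [-2.96, 2.96]. Speed limits (rad/s): [2.39, 2.39, 3.14, 3.14, 3.14, 3.14, 3.14].

## Interface

Orientations are given as a rotation vector (axis times angle).
In Python, from bench import monitor, optics, r gives the robot as it stands.
- The arm moves only by the shell command python3 -m crank 'ROWS' [OPENING] [FORCE]. ROWS is JSON, a list of rows, each a list of 2 entries, a list of its own where there are three numbers: the shift along the tool's x, y, z in cm, then the turn, a rotation vector about the tool's x, y, z in rad. A call has 1 to 5 rows; each row shifts and turns the commanded pose from where the row before left it, along the tool's axes as they then stand; what a row does not reach is not made up. A row lasts 1/10 s, in which the tool goes at most 50 mm and 8.59 degrees, less where a joint would pass 70% of its speed; a pose out of reach is approached as far as the arm can. A call is refused whole if a number of a shift passes 5 or a number of a turn 0.15, either way. A call with a gripper value outside its range is refused whole. OPENING is the finger opening in cm, from 0 to 8.54, set as the call begins (- or left out, the last holds). The fingers move at their own pace and stop on an object; FORCE is the grip in N (left out, the last holds). Time passes only in rows, so rows that do not move let the fingers close. It gives the time, the measured TCP pose, the force, the opening and the grip force at its end, in the units of the state.
- monitor.get_obs(): the state, without advancing time (a new reading comes with each control period).
- optics.grab_frame(name): name is "scene" or "side" or "wrist"; returns (picture, depth): 400x640x3 uint8, red, green, blue; 400x640 float32, m along the optical axis (not along the pixel's ray), 0 where there is no reading.
- optics.camera_model(name): a dict with "vertical_fov" (degrees; the focal length in pixels is half the picture's height over the tangent of half this angle, whatever the lens; pixels are square), "cx", "cy" (the principal point, pixels), "R" (3x3) and "t" (3): a world point X has camera coordinates R X + t; the wrist camera has in their place "hand_eye" (4x4, takes a point from camera to tool coordinates, whose origin is the TCP and whose axes are the flange's). Camera axes: x right, y down, z forward; pixel columns grow to the right and rows downward; lengths in m; the calibration is good to about 2 mm. A picture is of the moment at which its call begins: read the wrist's pose just before it. camera_model takes no time and is no camera call.
- r.hand_in(): hands the job in; it is judged then, once.
The state is a dict: "clock": time; "joints": joint angles; "qvel": joint speeds; "tau": joint torques, N m; "tcp_pos": TCP position; "orientation": TCP orientation; "contact_force": force on the tool from outside, world axes, zero at the start; "moment": the same for the moment, N m; "grip_width": finger opening in m; "gripper_force": force on a finger pad.
Only numpy, scipy, OpenCV 4.12 (cv2) and the standard library are available. Lean on these libraries where they do the work, as an engineer would, in place of code of your own. Each camera call takes 0.05 s, during which the arm holds its last target. There are 200 camera calls.

## Task

Isolate the disc sander before its disc is changed: slowly push the T-handled fuse carrier of the grey switch box down against its spring until you feel it stop, never pressing hard, turn it anticlockwise (seen from above) until it is free, about 60 degrees, and draw it out. Then lower it by hand, without dropping it, fully home and upright into the empty hole of the wooden fuse block, and let go. Leave the other fuse carrier standing in its hole and do not knock the other things about.

Things in the scene. Friction and masses are not known exactly. Their poses are not given: they have to be found in the camera images.
- carrier_grip (a point): Centre of the T-handle of the fuse carrier in the switch box: a black upright bar 40 mm long (its x), 14 mm thick (y), 36 mm high (z, 18 mm up and down from here), standing on a black disc 48 mm across, 6 mm thick (underside 24 mm below this point). Pinch the bar from above across its 14 mm, fingers closing along its y, fingertips staying above the disc. About 80 g.
- carrier_end (a point): Lower end of the same carrier's white barrel, 74 mm below the handle's centre. Barrel 18 mm in diameter, 50 mm long from here up to the disc; two lugs on it along +x and -x reach 14 mm from the axis, are 6 mm wide and lie 26 to 31 mm above this end. The barrel is inside the holder at the start.
- holder_mouth (a point): Centre of the rim of the fuse holder, a grey collar 48 mm across standing 14 mm out of the top of the switch box; axes of the box, z up. Locked, the carrier is coaxial, its handle lies along x, its disc 14 mm above the rim. A spring pushes it up with about 8 N, plus 0.4 N per mm pushed. Over 30 N between carrier and holder (all contacts added up) cracks it.
- holder_catch (a point): On the holder's axis, 8 mm below the rim. Catch: it lets go when the carrier is 3 to 11 mm below its locked height (unseen, varies); a solid floor comes 1.5 mm deeper (10 to 13 N of spring there). Press slowly (5 mm/s) to the floor, 14 to 20 N, keep it so, and turn 60 degrees anticlockwise seen from above, to the way out (5 degrees either way will do; end stop 7 further).
- switchbox: Grey switch box, 170 (x) x 200 (y) x 90 mm high, fixed to the bench; origin at the centre of its underside; low controls on top under 20 mm high. After the turn the carrier draws straight up; its spring lifts it only 4 mm above its locked height, and its lugs clear the rim 10 mm, its barrel 36 mm, above the locked height.
- free_hole (a point): Centre of the mouth, level with the top, of the empty hole in the wooden fuse block (75 in x, 150 in y, 58 mm high, fixed; axes of the block, z up). Hole 35 mm across, 53 mm deep: barrel and lugs enter at any turn. Home, the disc lies on the block and the handle's centre is 24 mm above this point. The spare carrier stands in the other hole, 80 mm along the block's -y.
- spare_grip (a point): Centre of the handle of the spare fuse carrier, same shape as the other, standing in the other hole of the block, to be left alone.
- tray: Grey plastic parts tray, 110 x 150 x 30 mm, fixed, with a steel washer in it; origin at the centre of its underside. Not used; it may stand on either side of the switch box, the fuse block on the other.
- glue: White glue bottle, 56 mm across, 150 mm high, standing; origin at the centre of its underside. To be left alone.
- sandblock: Cork sanding block lying flat, 65 x 110 x 28 mm; origin at the centre of its underside. To be left alone.
- tape: Black tape measure lying flat, 70 x 65 x 35 mm; origin at the centre of its underside. To be left alone.
- offcut: Wooden offcut lying flat, 50 x 160 x 20 mm; origin at the centre of its underside. To be left alone.
- brush: Hand brush lying on the bench, handle along its -x; to be left alone.
Mind the look-alikes: they are no part of the job. Leave any orange or purple look-alike of the part that bears spare_grip alone.

How it is judged:
On the way, in this order (a step that is already met when the one before it is completed fails the run):
1. the carrier is turned anticlockwise past its catch while still in its holder (angle between the x axis of carrier_grip and the x axis of holder_mouth, either way round above 0.8 rad and horizontal distance between carrier_grip and holder_mouth below 0.006 m and z of carrier_grip in the frame of holder_mouth below 0.05 m), for 0.05 s.
2. the carrier is drawn out of its holder (z of carrier_grip in the frame of holder_mouth above 0.0745 m), for 0.05 s.
3. the carrier, still held, is lowered into the empty hole to within 20 mm of home (contact force between the fingers and carrier above 0.5 N and z of carrier_grip in the frame of free_hole below 0.044 m and horizontal distance between carrier_grip and free_hole below 0.012 m), for 0.05 s.
At the end, for the whole second after the job is handed in: The carrier stands in the empty hole of the fuse block with its disc on the block's top (within 3.5 mm), its axis within 8 mm of the hole's, upright within 0.1 rad, at rest and released; the spare carrier still stands in its own hole (z of carrier_grip in the frame of free_hole below 0.0275 m and horizontal distance between carrier_grip and free_hole below 0.008 m and angle between carrier_grip's own z axis and vertical below 0.1 rad and linear speed of carrier below 0.02 m/s and z of spare_grip in the frame of free_hole below 0.029 m); the robot touches nothing.
It fails at once if more than 30 N between the carrier and the switch box (contact force between carrier and switchbox above 30 N).
It fails at once if the spare carrier is moved by more than 20 mm (distance of spare_grip from where it was at the start of the episode above 0.02 m).
It fails at once if a bystander is moved by more than 30 mm (distance of any of glue, sandblock, tape, offcut, brush from where it was at the start of the episode above 0.03 m).
It also fails if it takes over 58 s, if anything falls off the work surface, if the arm or the gripper's body presses on something with over 40 N, if the wrist force passes 120 N, or if a joint passes its speed limit or range.

## Working session

There is one attempt and no reset: what is moved stays moved. The work goes in short steps, Python scripts to look and compute and a shell command to move; the robot and the scene stay as the last step left them, time stands still between calls to the robot, and variables do not carry over. Pictures are saved under pics/ and viewed, at most 10 in all, crops included, and the job is handed in when it is done.

```bash
mkdir -p pics; ls; cat > h.py <<'E'
import numpy as np, cv2
from bench import monitor, optics, r
from scipy.spatial.transform import Rotation as Ro
def cloud(name):
    s=monitor.get_obs(); im,d=optics.grab_frame(name); m=optics.camera_model(name)
    f=200/np.tan(np.radians(m["vertical_fov"])/2)
    v,u=np.mgrid[:400,:640]
    P=np.stack([(u-m["cx"])/f*d,(v-m["cy"])/f*d,d],-1)
    if "R" in m: W=(P-np.array(m["t"]))@np.array(m["R"])
    else:
        H=np.array(m["hand_eye"]); T=P@H[:3,:3].T+H[:3,3]
        W=T@Ro.from_rotvec(s["orientation"]).as_matrix().T+np.array(s["tcp_pos"])
    W[d==0]=np.nan
    return im,W
def save(n,im): cv2.imwrite(n,cv2.cvtColor(im,cv2.COLOR_RGB2BGR))
E
python3 - <<'E'
from h import *
print(monitor.get_obs())
for n in("scene","side","wrist"):
    im,W=cloud(n); np.savez("/tmp/%s.npz"%n,im=im,W=W); save("pics/%s0.png"%n,im); print(optics.camera_model(n))
E
```

```text
pics
{'clock': 0.0, 'joints': array([-0.10808259,  0.47779064,  0.02232007,  1.556463  , -0.01148367,
        1.10926104, -0.08312122]), 'qvel': array([-0.00052498, -0.0001896 , -0.00157732, -0.0008038 , -0.00019909,
       -0.00081445,  0.00105768]), 'tau': array([-5.45967814e-04, -5.96443820e+01,  1.60769675e+00, -2.81194621e+01,
        1.24063640e-02,  9.39900521e-03,  2.20753498e-05]), 'tcp_pos': array([ 6.74413915e-01, -1.87750550e-05,  2.30326786e-01]), 'orientation': array([-2.22060748e+00, -2.22062436e+00,  2.13986697e-03]), 'contact_force': array([ 0.12336856, -0.06651457, -0.36431927]), 'moment': array([ 0.00607183,  0.02837439, -0.03763286]), 'gripper_force': 0.0, 'grip_width': 0.08549263559431224}
{'vertical_fov': 45.74425150289695, 'cx': 317.4093531107231, 'cy': 195.72891537175227, 'R': array([[ 0.05351144,  0.9985526 ,  0.00540725],
       [ 0.59634265, -0.02761313, -0.80225492],
       [-0.80094443,  0.04615439, -0.59695712]]), 't': array([-0.00707407, -0.24222859,  1.56906155])}
{'vertical_fov': 53.9991485353988, 'cx': 311.4782672719955, 'cy': 197.82381637643604, 'R': array([[ 0.95447811, -0.2980593 ,  0.01149752],
       [-0.22574205, -0.74701681, -0.62530506],
       [ 0.19496683,  0.59424452, -0.78029571]]), 't': array([-0.52324864,  0.19089507,  0.94058639])}
{'vertical_fov': 64.44810692456251, 'cx': 316.2788526319066, 'cy': 201.99756999037677, 'hand_eye': array([[ 2.79260463e-04, -9.49563097e-01, -3.13575902e-01,
         7.98963376e-02],
       [ 9.99998292e-01, -3.07780071e-04,  1.82257814e-03,
         5.03346236e-04],
       [-1.82716535e-03, -3.13575876e-01,  9.49561389e-01,
        -1.43581450e-01],
       [ 0.00000000e+00,  0.00000000e+00,  0.00000000e+00,
         1.00000000e+00]])}
```

View pics/scene0.png

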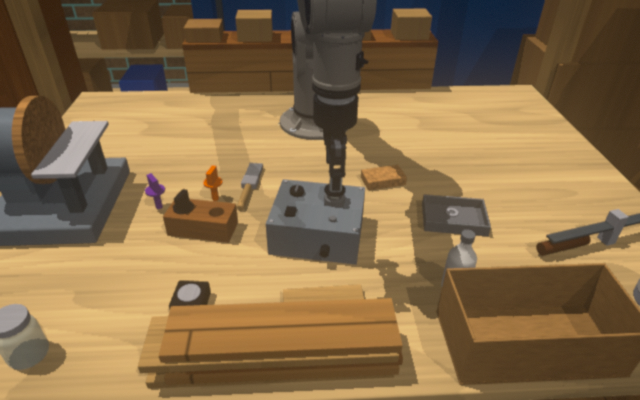

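View pics/side0.png

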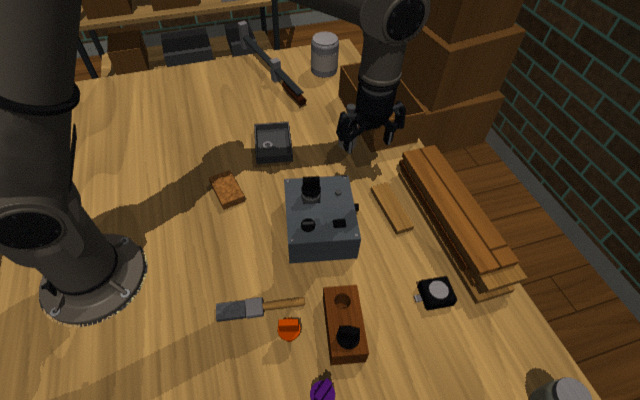

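Side view: switch box around (320,218), carrier in its collar at (311,190), a low knob at (308,225). Fuse block at (345,325), with its empty hole at (342,300) and the spare at (348,337). I'll get positions from depth.

```bash
python3 - <<'E'
from h import *
z=np.load("/tmp/side.npz"); im,W=z["im"],z["W"]
def st(n,m):
    p=W[m]; print(n,len(p),"med",np.nanmedian(p,0).round(4),"min",np.nanmin(p,0).round(3),"max",np.nanmax(p,0).round(3))
v,u=np.mgrid[:400,:640]
box=lambda a,b,c,d:(u>=a)&(u<b)&(v>=c)&(v<d)
Z=W[...,2]
def rect(n,m):
    p=W[m][:,:2].astype(np.float32); (c,s,a)=cv2.minAreaRect(p*1000); print(n,len(p),np.round(c,1),np.round(s,1),a, "z",np.median(Z[m]).round(4))
rect("boxtop",box(270,370,160,270)&(Z>.08)&(Z<.096))
rect("blocktop",box(315,375,275,370)&(Z>.05)&(Z<.064))
st("collar+carrier",box(290,330,165,210)&(Z>.1))
for lo,hi in((.1,.108),(.108,.116),(.116,.124),(.124,.13),(.13,.14),(.14,.15),(.15,.165)): 
    m=box(290,330,165,210)&(Z>lo)&(Z<hi)
    if m.sum()>5: rect("car %.3f"%lo,m)
m=box(330,365,315,355)&(Z>.066)
for lo,hi in((.06,.07),(.07,.09),(.09,.105)):
    m=box(330,365,315,355)&(Z>lo)&(Z<hi)
    if m.sum()>5: rect("sp %.3f"%lo,m)
rect("hole",box(325,360,285,315)&(Z<.05)&(W[...,2]>-1)&(np.abs(u-342)<12)&(np.abs(v-300)<11))
big=cv2.resize(im[150:370,200:440],None,fx=2.5,fy=2.5,interpolation=cv2.INTER_CUBIC); save("pics/crop1.png",np.clip(big*1.5,0,255).astype(np.uint8))
E
```

```text
boxtop 3936 [562.8 -20.6] [204.1 170.5] 77.87621307373047 z 0.0909
blocktop 2000 [ 529.8 -291.3] [152.5  75.7] 77.76445770263672 z 0.0588
collar+carrier 429 med [0.5474 0.0109 0.1291] min [ 0.527 -0.006  0.1  ] max [0.574 0.032 0.163]
car 0.100 84 [546.9   6.1] [25.4 44.8] 69.91578674316406 z 0.1046
car 0.116 31 [546.7   9. ] [28.  46.8] 71.29125213623047 z 0.1225
car 0.124 104 [548.2  10.4] [30.4 44.8] 69.8226089477539 z 0.1259
car 0.130 43 [549.4  12.7] [ 5.2 39.2] 78.35550689697266 z 0.1341
car 0.140 48 [549.2  12.5] [ 5.3 38.9] 79.99720764160156 z 0.1443
car 0.150 119 [550.6  17.3] [15.1 38.6] 74.3692398071289 z 0.1598
sp 0.060 391 [ 521.9 -324.9] [80.2 69.8] 71.67469787597656 z 0.0627
sp 0.070 68 [ 519.  -337.1] [ 2.4 39.1] 69.39981842041016 z 0.0806
sp 0.090 179 [ 520.5 -331.3] [14.7 39.4] 68.10234832763672 z 0.1001
hole 162 [ 543.7 -241.6] [12.7 32.1] 64.72875213623047 z 0.0225
```

View pics/crop1.png

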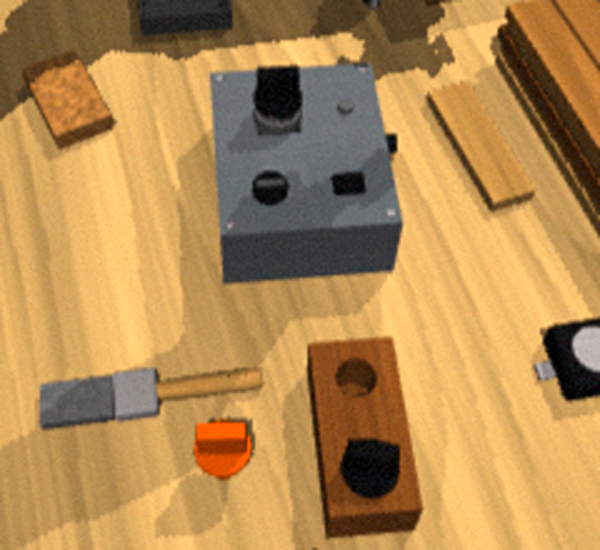

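View pics/wrist0.png

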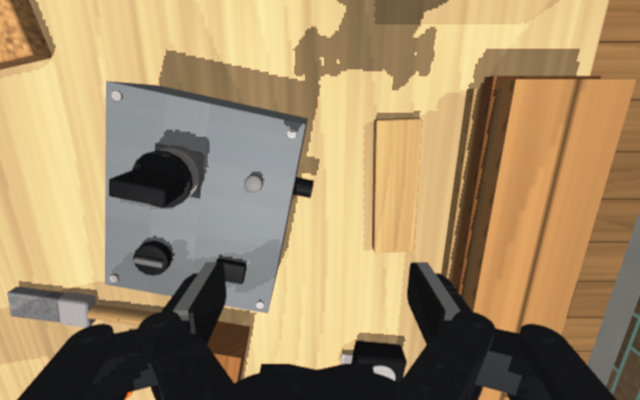

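Handle along about -12° (box yaw), centre near (0.551, 0.018). Moving above it and rotating the fingers across the bar, clockwise so the later turn has room.

```bash
python3 -m crank '[[[0.6,-4.1,0],[0,0,0.1]],[[0.6,-4.1,0],[0,0,0]],[[0.6,-4.1,0],[0,0,0]]]' >/dev/null
python3 -m crank '[[[0,0,0],[0,0,0.14]],[[0,0,0],[0,0,0.14]],[[0,0,0],[0,0,0.14]],[[0,0,0],[0,0,0.14]],[[0,0,0],[0,0,0.14]]]'
python3 -m crank '[[[0,0,0],[0,0,0.14]],[[0,0,0],[0,0,0.14]],[[0,0,0],[0,0,0.14]],[[0,0,0],[0,0,0.14]],[[0,0,0],[0,0,0.14]]]'
python3 -m crank '[[[0,0,0],[0,0,0.14]],[[0,0,0],[0,0,0.14]],[[0,0,0],[0,0,0]],[[0,0,0],[0,0,0]]]'
cat >> h.py <<'E'
def pose():
    s=monitor.get_obs(); R=Ro.from_rotvec(s["orientation"]).as_matrix()
    print("t %.2f tcp"%s["clock"],s["tcp_pos"].round(4),"yaw_y %.2f"%np.degrees(np.arctan2(R[1,1],R[0,1])),"z",R[:,2].round(4),"F",s["contact_force"].round(2),"M",s["moment"].round(2),"w %.4f gf %.1f"%(s["grip_width"],s["gripper_force"]),"q",s["joints"].round(2))
    return s,R
def rect(n,W,m):
    p=W[m][:,:2].astype(np.float32); (c,s,a)=cv2.minAreaRect(p*1000); print(n,len(p),np.round(c,1),np.round(s,1),round(a,2),"z %.4f"%np.median(W[m][:,2]))
E
python3 - <<'E'
from h import *
pose(); im,W=cloud("wrist"); np.savez("/tmp/w1.npz",im=im,W=W); save("pics/w1.png",im)
Z=W[...,2]; d=np.hypot(W[...,0]-.551,W[...,1]-.018)
for lo,hi in((.085,.096),(.155,.166)):
  rect(lo,W,(Z>lo)&(Z<hi)&(d<(.3 if lo<.1 else .04)))
for lo,hi in((.1,.108),(.12,.128),(.13,.15)):
  m=(Z>lo)&(Z<hi)&(d<.04)
  if m.sum()>9: rect(lo,W,m)
E
```

```text
clock: 0.95
tcp_pos: [0.5534, 0.0261, 0.2311]
orientation: [-2.914, -1.173, 0.001]
contact_force: [-0.2, -0.2, -0.0]
grip_width: 0.0854
gripper_force: 0.0
clock: 1.45
tcp_pos: [0.5534, 0.0261, 0.2311]
orientation: [3.14, 0.102, -0.001]
contact_force: [0.6, -0.5, 0.4]
grip_width: 0.0854
gripper_force: 0.0
clock: 1.85
tcp_pos: [0.5535, 0.0263, 0.2312]
orientation: [3.125, -0.322, -0.0]
contact_force: [-0.7, -1.0, 0.1]
grip_width: 0.0853
gripper_force: 0.0
t 1.85 tcp [0.5535 0.0263 0.2312] yaw_y -101.76 z [-3.e-04 -1.e-04 -1.e+00] F [-0.68 -0.95  0.08] M [-0.01 -0.06  0.02] w 0.0853 gf 0.0 q [-0.41  0.28  0.3   1.86 -0.1   1.01 -1.84]
0.085 36013 [596.4  73.8] [425.5 192.9] 70.51 z 0.0908
0.155 1001 [549.6  15.6] [14.  40.4] 77.37 z 0.1607
0.1 238 [564.2  14.9] [45.6 17.9] 86.71 z 0.1042
0.12 1532 [550.7  15.7] [47.  45.3] 81.87 z 0.1248
0.13 160 [559.6  18.9] [12.  28.9] 48.79 z 0.1412
```

View pics/w1.png

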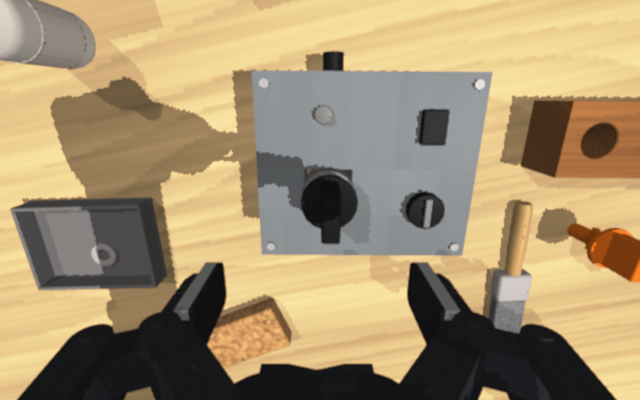

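Wrist view: carrier at (330,203), its bar vertical in the image, so the fingers are across it. Offset is about 11 mm in tool y. I'll go down to just above it and recheck.

```bash
python3 -m crank '[[[-0.14,1.1,0],[0,0,0.01]],[[0,0,2],[0,0,0]],[[0,0,2],[0,0,0]],[[0,0,1.5],[0,0,0]],[[0,0,0],[0,0,0]]]' 5 20 >/dev/null
python3 - <<'E'
from h import *
pose(); im,W=cloud("wrist"); save("pics/w2.png",im)
Z=W[...,2]; d=np.hypot(W[...,0]-.5498,W[...,1]-.0157)
for lo,hi in((.155,.166),(.12,.128)):
  rect(lo,W,(Z>lo)&(Z<hi)&(d<.028))
E
```

```text
t 2.40 tcp [0.5482 0.0146 0.1744] yaw_y -102.55 z [-4.e-03 -9.e-04 -1.e+00] F [ 0.23  1.15 -0.45] M [0.   0.03 0.01] w 0.0499 gf 0.0 q [-0.38  0.34  0.29  1.93 -0.13  0.89 -1.81]
0.155 1691 [549.5  15.9] [13.8 40.1] 77.83 z 0.1606
0.12 2408 [550.6  15.4] [47.2 45.4] 77.01 z 0.1248
```

View pics/w2.png

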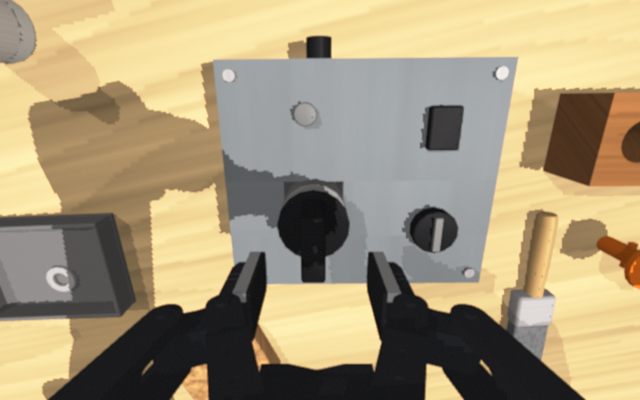

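The bar (centre px ~(313,262)) sits between the fingers, about 1 mm off. I'll descend and close gently.

```bash
python3 -m crank '[[[0.12,-0.14,1.2],[0,0,0]],[[0,0,1.2],[0,0,0]],[[0,0,1.2],[0,0,0]],[[0,0,0.9],[0,0,0]],[[0,0,0],[0,0,0]]]'
python3 -m crank '[[[0,0,0],[0,0,0]],[[0,0,0],[0,0,0]]]'; python3 -c "from h import *;pose()"
```

```text
clock: 2.95
tcp_pos: [0.5503, 0.0167, 0.1296]
orientation: [3.122, -0.343, -0.004]
contact_force: [-0.6, -0.0, 0.6]
grip_width: 0.0501
gripper_force: 0.0
clock: 3.15
tcp_pos: [0.5518, 0.0168, 0.1317]
orientation: [-3.123, 0.344, -0.001]
contact_force: [-0.5, -0.1, 0.7]
grip_width: 0.0499
gripper_force: 0.0
t 3.15 tcp [0.5518 0.0168 0.1317] yaw_y -102.56 z [ 8.e-04  1.e-04 -1.e+00] F [-0.49 -0.15  0.69] M [ 0.04  0.03 -0.01] w 0.0499 gf 0.0 q [-0.37  0.4   0.28  1.96 -0.15  0.8  -1.79]
```

```bash
python3 -m crank '[[[0,0,0],[0,0,0]],[[0,0,0],[0,0,0]],[[0,0,0],[0,0,0]]]'>/dev/null; python3 -c "from h import *;pose()"
```

```text
t 3.45 tcp [0.5516 0.0168 0.1316] yaw_y -102.56 z [ 5.e-04  2.e-04 -1.e+00] F [-0.04  1.08  0.07] M [-0.05  0.04  0.01] w 0.0497 gf 0.0 q [-0.37  0.4   0.28  1.96 -0.15  0.8  -1.79]
```

```bash
python3 -m crank '[[[-0.16,0.15,0.2],[0,0,0]],[[0,0,0],[0,0,0]],[[0,0,0],[0,0,0]]]'; python3 -m crank '[[[0,0,0],[0,0,0]],[[0,0,0],[0,0,0]],[[0,0,0],[0,0,0]],[[0,0,0],[0,0,0]],[[0,0,0],[0,0,0]]]' 1 40;python3 -m crank '[[[0,0,0],[0,0,0]],[[0,0,0],[0,0,0]],[[0,0,0],[0,0,0]],[[0,0,0],[0,0,0]],[[0,0,0],[0,0,0]]]'; python3 -c "from h import *;pose()"
```

```text
clock: 3.75
tcp_pos: [0.5494, 0.0156, 0.1292]
orientation: [3.123, -0.344, -0.0]
contact_force: [0.6, -0.5, -0.3]
grip_width: 0.0502
gripper_force: 0.0
clock: 4.25
tcp_pos: [0.5497, 0.0158, 0.1294]
orientation: [-3.122, 0.344, -0.0]
contact_force: [-0.5, 0.8, 1.6]
grip_width: 0.0133
gripper_force: 41.8
clock: 4.75
tcp_pos: [0.5497, 0.0158, 0.1294]
orientation: [-3.123, 0.343, -0.0]
contact_force: [0.1, 1.3, 2.7]
grip_width: 0.0136
gripper_force: 42.0
t 4.75 tcp [0.5497 0.0158 0.1294] yaw_y -102.56 z [ 3.e-04  2.e-04 -1.e+00] F [0.13 1.26 2.7 ] M [ 0.4   0.05 -0.02] w 0.0136 gf 42.0 q [-0.36  0.4   0.28  1.97 -0.15  0.79 -1.79]
```

Gripped cleanly. Pressing down at 5 mm/s, watching the force.

```bash
python3 -m crank '[[[0,0,0.05],[0,0,0]],[[0,0,0.05],[0,0,0]],[[0,0,0.05],[0,0,0]],[[0,0,0.05],[0,0,0]],[[0,0,0.05],[0,0,0]]]' | egrep 'tcp|contact'; python3 -m crank '[[[0,0,0.05],[0,0,0]],[[0,0,0],[0,0,0]]]'| egrep 'tcp|contact';  python3 -c "from h import *;pose()"
```

```text
tcp_pos: [0.5498, 0.0158, 0.1274]
contact_force: [-0.7, 1.0, 8.5]
tcp_pos: [0.5498, 0.0158, 0.1269]
contact_force: [-1.7, 1.3, 8.0]
t 5.45 tcp [0.5498 0.0158 0.1269] yaw_y -102.56 z [ 5.e-04  4.e-04 -1.e+00] F [-1.74  1.25  7.99] M [ 0.33  0.54 -0.01] w 0.0134 gf 42.8 q [-0.36  0.41  0.28  1.97 -0.15  0.79 -1.79]
```

```bash
for i in 1 ; do python3 -m crank '[[[0,0,0.05],[0,0,0]],[[0,0,0.05],[0,0,0]],[[0,0,0.05],[0,0,0]]]' | egrep 'tcp|contact';python3 -m crank '[[[0,0,0.05],[0,0,0]],[[0,0,0],[0,0,0]]]' | egrep 'tcp|contact'; done
```

```text
tcp_pos: [0.5498, 0.0158, 0.1255]
contact_force: [-2.5, 1.1, 8.4]
tcp_pos: [0.5498, 0.0158, 0.125]
contact_force: [-1.6, 1.3, 9.4]
```

```bash
python3 -m crank '[[[0,0,0.05],[0,0,0]],[[0,0,0.05],[0,0,0]],[[0,0,0],[0,0,0]]]' | egrep 'tcp|contact'
```

```text
tcp_pos: [0.5498, 0.0158, 0.124]
contact_force: [-0.7, 1.0, 9.2]
```

```bash
python3 -m crank '[[[0,0,0.05],[0,0,0]],[[0,0,0.05],[0,0,0]],[[0,0,0],[0,0,0]]]' | egrep 'tcp|contact'
```

```text
tcp_pos: [0.5498, 0.0158, 0.1231]
contact_force: [-1.7, 0.6, 9.7]
```

```bash
python3 -m crank '[[[0,0,0.05],[0,0,0]],[[0,0,0.05],[0,0,0]],[[0,0,0],[0,0,0]]]' | egrep 'tcp|contact'
```

```text
tcp_pos: [0.5499, 0.0158, 0.1221]
contact_force: [-1.0, 0.8, 9.6]
```

```bash
python3 -m crank '[[[0,0,0.05],[0,0,0]],[[0,0,0.05],[0,0,0]],[[0,0,0],[0,0,0]]]' | egrep 'tcp|contact'
```

```text
tcp_pos: [0.5499, 0.0158, 0.1212]
contact_force: [-1.7, 1.0, 10.0]
```

```bash
python3 -m crank '[[[0,0,0.05],[0,0,0]],[[0,0,0.05],[0,0,0]],[[0,0,0],[0,0,0]]]' | egrep 'tcp|contact'
```

```text
tcp_pos: [0.55, 0.0158, 0.1208]
contact_force: [-4.3, 0.8, 15.0]
```

Floor felt (15 N, 8.6 mm down). Turning anticlockwise, slowly.

```bash
python3 -m crank '[[[0,0,0.01],[0,0,-0.04]],[[0,0,0],[0,0,-0.04]],[[0,0,0],[0,0,-0.04]],[[0,0,0],[0,0,-0.04]],[[0,0,0],[0,0,0]]]' | egrep 'tcp|contact'; python3 -c "from h import *;pose()"
```

```text
tcp_pos: [0.5507, 0.0157, 0.1208]
contact_force: [-2.2, 0.9, 13.4]
t 7.95 tcp [0.5507 0.0157 0.1208] yaw_y -93.34 z [ 2.5e-03  6.0e-04 -1.0e+00] F [-2.19  0.92 13.45] M [0.24 0.62 0.02] w 0.0136 gf 43.7 q [-0.33  0.41  0.23  1.97 -0.14  0.77 -1.64]
```

```bash
python3 -m crank '[[[0,0,0.02],[0,0,-0.04]],[[0,0,0],[0,0,-0.04]],[[0,0,0],[0,0,-0.04]],[[0,0,0],[0,0,-0.04]],[[0,0,0],[0,0,-0.04]]]' | egrep 'tcp|contact'; python3 -c "from h import *;pose()"
```

```text
tcp_pos: [0.5508, 0.0159, 0.1208]
contact_force: [-3.1, 1.8, 15.1]
t 8.45 tcp [0.5508 0.0159 0.1208] yaw_y -81.86 z [ 2.5e-03  9.0e-04 -1.0e+00] F [-3.13  1.76 15.11] M [ 0.45  0.75 -0.02] w 0.0133 gf 43.8 q [-0.29  0.41  0.19  1.97 -0.11  0.77 -1.47]
```

```bash
python3 -m crank '[[[0,0,0],[0,0,-0.05]],[[0,0,0],[0,0,-0.05]],[[0,0,0],[0,0,-0.05]],[[0,0,0],[0,0,-0.05]],[[0,0,0],[0,0,-0.05]]]' | egrep 'tcp|contact'; python3 -c "from h import *;pose()"
```

```text
tcp_pos: [0.5507, 0.0162, 0.1208]
contact_force: [-3.9, 2.1, 14.9]
t 8.95 tcp [0.5507 0.0162 0.1208] yaw_y -67.50 z [ 0.0024  0.0011 -1.    ] F [-3.9   2.15 14.93] M [ 0.63  0.81 -0.1 ] w 0.0136 gf 43.8 q [-0.24  0.41  0.13  1.96 -0.07  0.77 -1.25]
```

```bash
python3 -m crank '[[[0,0,0],[0,0,-0.05]],[[0,0,0],[0,0,-0.05]],[[0,0,0],[0,0,-0.05]],[[0,0,0],[0,0,-0.05]],[[0,0,0],[0,0,-0.05]]]' | egrep 'tcp|contact'; python3 -c "from h import *;pose()"
```

```text
tcp_pos: [0.5504, 0.0165, 0.1208]
contact_force: [-3.9, 1.9, 14.7]
t 9.45 tcp [0.5504 0.0165 0.1208] yaw_y -53.17 z [ 0.0018  0.0013 -1.    ] F [-3.88  1.91 14.71] M [ 0.74  1.12 -0.11] w 0.0134 gf 43.9 q [-0.2   0.41  0.07  1.96 -0.04  0.77 -1.03]
```

```bash
python3 -m crank '[[[0,0,0],[0,0,-0.05]],[[0,0,0],[0,0,-0.05]],[[0,0,0],[0,0,-0.05]],[[0,0,0],[0,0,-0.04]],[[0,0,0],[0,0,0]]]' | egrep 'tcp|contact'; python3 -c "from h import *;pose()"
```

```text
tcp_pos: [0.5502, 0.0167, 0.1208]
contact_force: [-5.0, 3.1, 15.9]
t 9.95 tcp [0.5502 0.0167 0.1208] yaw_y -42.32 z [ 0.0015  0.0015 -1.    ] F [-4.97  3.11 15.85] M [ 0.74  1.18 -0.05] w 0.0134 gf 44.0 q [-0.16  0.41  0.02  1.96 -0.01  0.78 -0.87]
```

60° done. Drawing up gently.

```bash
python3 -m crank '[[[0,0,-0.15],[0,0,0]],[[0,0,-0.15],[0,0,0]],[[0,0,-0.15],[0,0,0]],[[0,0,-0.15],[0,0,0]],[[0,0,-0.15],[0,0,0]]]' | egrep 'tcp|contact'; python3 -m crank '[[[0,0,-0.15],[0,0,0]],[[0,0,-0.15],[0,0,0]],[[0,0,-0.15],[0,0,0]],[[0,0,-0.15],[0,0,0]]]' | egrep 'tcp|contact'; python3 -c "from h import *;pose()"
```

```text
tcp_pos: [0.55, 0.0166, 0.1272]
contact_force: [-0.8, 1.8, 6.0]
tcp_pos: [0.5499, 0.0165, 0.133]
contact_force: [-0.0, 4.7, 5.1]
t 10.85 tcp [0.5499 0.0165 0.133 ] yaw_y -42.37 z [ 0.001  0.001 -1.   ] F [-0.01  4.73  5.08] M [ 1.01  0.07 -0.02] w 0.0136 gf 42.4 q [-0.16  0.39  0.02  1.95 -0.01  0.8  -0.87]
```

```bash
python3 -m crank '[[[0,0,-0.15],[0,0,0]],[[0,0,-0.15],[0,0,0]],[[0,0,-0.15],[0,0,0]],[[0,0,-0.15],[0,0,0]],[[0,0,-0.15],[0,0,0]]]' | egrep 'tcp|contact'; python3 -c "from h import *;pose()"
```

```text
tcp_pos: [0.5492, 0.0159, 0.1398]
contact_force: [0.5, 4.4, -2.0]
t 11.35 tcp [0.5492 0.0159 0.1398] yaw_y -42.39 z [-7.e-04  2.e-04 -1.e+00] F [ 0.46  4.41 -1.98] M [ 1.21 -0.09 -0.03] w 0.0136 gf 41.1 q [-0.16  0.38  0.02  1.94 -0.01  0.82 -0.87]
```

```bash
python3 -m crank '[[[0,0,-0.3],[0,0,0]],[[0,0,-0.3],[0,0,0]],[[0,0,-0.3],[0,0,0]],[[0,0,-0.3],[0,0,0]],[[0,0,-0.3],[0,0,0]]]' | egrep 'tcp|contact'; python3 -m crank '[[[0,0,-0.5],[0,0,0]],[[0,0,-0.5],[0,0,0]],[[0,0,-1],[0,0,0]],[[0,0,-1],[0,0,0]],[[0,0,-1],[0,0,0]]]' | egrep 'tcp|contact'
python3 -m crank '[[[0,0,0],[0,0,0]],[[0,0,0],[0,0,0]],[[0,0,0],[0,0,0]]]'|egrep 'tcp|contact'
python3 - <<'E'
from h import *
pose(); im,W=cloud("side"); save("pics/s3.png",im[120:380,160:480]); np.savez("/tmp/s3.npz",im=im,W=W)
im,W=cloud("scene");np.savez("/tmp/c3.npz",im=im,W=W)
E
```

```text
tcp_pos: [0.5491, 0.0156, 0.1551]
contact_force: [-1.5, 4.6, -3.1]
tcp_pos: [0.5502, 0.0148, 0.1965]
contact_force: [0.1, 0.2, 0.0]
tcp_pos: [0.5493, 0.0155, 0.1947]
contact_force: [-0.1, -0.6, -1.7]
t 12.65 tcp [0.5493 0.0155 0.1947] yaw_y -42.41 z [-5.e-04 -2.e-04 -1.e+00] F [-0.13 -0.56 -1.72] M [ 0.   -0.02  0.04] w 0.0136 gf 41.6 q [-0.17  0.31  0.03  1.9  -0.01  0.93 -0.87]
```

View pics/s3.png

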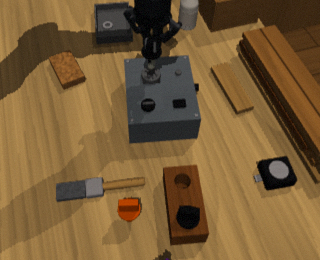

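The carrier is out, hanging above the collar, crop px (152,75). Now the hole centre, by projecting the hole's pixels onto the block's top plane, from both cameras.

```bash
cat >> h.py <<'E'
def hole(name,f,c,z0=.0585):
    W=np.load(f)["W"] if isinstance(f,str) else f
    m=optics.camera_model(name)
    if "R" in m: C=-np.array(m["R"]).T@np.array(m["t"])
    else:
        s=monitor.get_obs(); C=Ro.from_rotvec(s["orientation"]).as_matrix()@np.array(m["hand_eye"])[:3,3]+s["tcp_pos"]
    k=(z0-C[2])/(W[...,2]-C[2]); P=C+k[...,None]*(W-C)
    sel=(W[...,2]<z0-.006)&(np.hypot(P[...,0]-c[0],P[...,1]-c[1])<.021)
    rect(name+" hole",P,sel); p=(P[sel][:,:2]*1000).astype(np.float32); print(p.mean(0),cv2.minEnclosingCircle(p))
    return P,sel
E
python3 - <<'E'
from h import *
hole("side","/tmp/s3.npz",(.540,-.255)); hole("scene","/tmp/c3.npz",(.540,-.255))
for f,n in(("/tmp/s3.npz","side"),("/tmp/c3.npz","scene")):
    W=np.load(f)["W"]; Z=W[...,2]; d=np.hypot(W[...,0]-.53,W[...,1]+.29)
    rect("top",W,(Z>.053)&(Z<.0635)&(d<.09)); rect("spare",W,(Z>.092)&(Z<.108)&(d<.09))
E
```

```text
side hole 167 [ 537.6 -253.2] [30.1 30.4] 70.51 z 0.0585
[ 537.32043 -253.8928 ] ((537.6890869140625, -253.40740966796875), 16.50649070739746)
scene hole 80 [ 537.8 -255.9] [27.3 27.1] 63.16 z 0.0585
[ 537.68854 -255.36504] ((536.418701171875, -255.15182495117188), 15.160585403442383)
top 1956 [ 529.7 -291.6] [151.7  75.6] 77.72 z 0.0587
spare 173 [ 520.5 -331.3] [14.8 39.3] 68.97 z 0.1002
top 1120 [ 525.6 -294.5] [152.6  81.8] 78.93 z 0.0591
spare 106 [ 519.3 -333.5] [15.1 40.7] 67.95 z 0.1005
```

```bash
python3 -m crank '[[[0,0,0],[0,0,-0.13]],[[0,0,0],[0,0,-0.13]],[[0,0,0],[0,0,-0.13]],[[0,0,0],[0,0,-0.13]]]' >/dev/null
python3 -m crank '[[[-1.5,0.2,0],[0,0,0]],[[-3.2,0.44,0],[0,0,0]],[[-3.2,0.44,0],[0,0,0]],[[-3.2,0.44,0],[0,0,0]],[[-3.2,0.44,0],[0,0,0]]]' |egrep 'tcp|contact'
python3 -m crank '[[[-3.2,0.44,0],[0,0,0]],[[-3.2,0.44,0],[0,0,0]],[[-3.2,0.44,0],[0,0,0]],[[-3.2,0.44,0],[0,0,0]],[[-3.2,0.44,0],[0,0,0]]]' |egrep 'tcp|contact'
python3 -m crank '[[[-2,0.3,0],[0,0,0]],[[0,0,0],[0,0,0]],[[0,0,0],[0,0,0]],[[0,0,0],[0,0,0]],[[0,0,0],[0,0,0]]]' |egrep 'tcp|contact'
python3 - <<'E'
from h import *
pose(); im,W=cloud("wrist"); save("pics/w4.png",im); np.savez("/tmp/w4.npz",im=im,W=W)
hole("wrist",W,(.537,-.255))
Z=W[...,2]; d=np.hypot(W[...,0]-.53,W[...,1]+.29); rect("top",W,(Z>.053)&(Z<.0635)&(d<.09))
E
```

```text
tcp_pos: [0.5366, -0.1308, 0.1948]
contact_force: [0.8, 0.4, -0.2]
tcp_pos: [0.5228, -0.2917, 0.1948]
contact_force: [0.4, 0.0, -0.4]
tcp_pos: [0.5229, -0.308, 0.1949]
contact_force: [0.0, 0.9, -0.8]
t 14.65 tcp [ 0.5229 -0.308   0.1949] yaw_y -12.54 z [-1.e-04  6.e-04 -1.e+00] F [ 0.02  0.92 -0.8 ] M [ 0.02 -0.05  0.04] w 0.0133 gf 41.6 q [ 0.38  0.4   0.07  1.77 -0.03  0.98  0.24]
wrist hole 1249 [ 537.  -254.7] [32.9 33.7] 77.47 z 0.0585
[ 537.2451 -254.2994] ((537.141845703125, -254.4747314453125), 17.0981388092041)
top 9298 [ 529.8 -288.8] [139.2  75.2] 77.95 z 0.0589
```

View pics/w4.png

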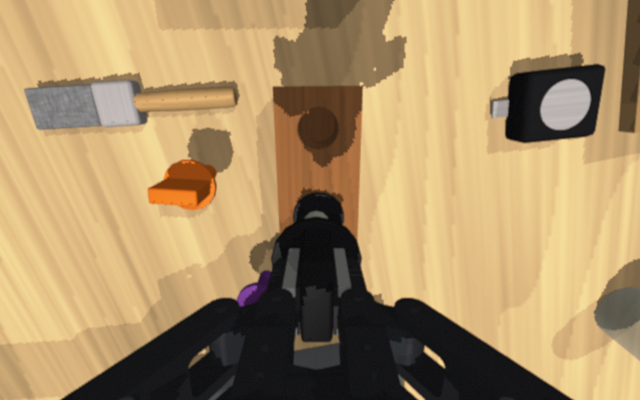

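Wrist view: empty hole at (318,127), held carrier centred at (316,~240). Checking the held carrier's tilt from the same depth data.

```bash
python3 - <<'E'
from h import *
W=np.load("/tmp/w4.npz")["W"]; s,R=pose(); T=(W-s["tcp_pos"])@R*1000
v,u=np.mgrid[:400,:640]
for lo,hi in((30,40),(40,50),(50,60),(60,70)):
    m=(T[...,2]>lo)&(T[...,2]<hi)&(np.hypot(T[...,0],T[...,1])<35)
    print(lo,m.sum(),T[m].min(0).round(1) if m.sum() else'',T[m].max(0).round(1) if m.sum() else '')
m=(abs(T[...,2]-7)<6)&(np.hypot(T[...,0],T[...,1])<30)&(T[...,0]>12)
p=T[m]; A=np.c_[p[:,:2],np.ones(len(p))]; print("disc",len(p),np.linalg.lstsq(A,p[:,2],rcond=None)[0],p.min(0),p.max(0))
m=(v>190)&(v<232)&(u>285)&(u<350); 
for vv in range(192,262,6): print(vv,T[vv,316].round(1), T[vv,322].round(1))
E
```

```text
t 14.70 tcp [ 0.5229 -0.3081  0.195 ] yaw_y -12.53 z [ 1.e-04  5.e-04 -1.e+00] F [-0.42  0.61 -0.98] M [-0.07  0.02 -0.01] w 0.0135 gf 41.6 q [ 0.38  0.4   0.07  1.77 -0.03  0.98  0.24]
30 0  
40 1 [ 6.9 -1.9 49.6] [ 6.9 -1.9 49.6]
50 91 [ 3.1 -6.7 50. ] [ 7.8  8.2 59.7]
60 5 [ 2.9 -6.8 60.1] [ 6.5  2.8 60.9]
disc 987 [0.14134015 0.0048399  2.67637692] [ 12.02580277 -18.39948097   1.04391396] [22.78732148 19.94556829 11.91253214]
192 [ -0.9   0.8 131.3] [ -1.6   6.3 133.6]
198 [ -6.5   0.8 130.8] [ -6.4   6.2 130.5]
204 [-11.9   0.8 129.8] [-11.8   6.2 129.7]
210 [-17.8   0.8 130.2] [-17.7   6.3 129.8]
216 [22.4  0.7  8.8] [ 6.5  4.6 50.6]
222 [20.5  0.7  5.1] [21.3  3.7  3.3]
228 [17.7  0.7  4. ] [17.8  3.7  3.9]
234 [18.5  0.7 -5. ] [18.5  3.5 -5.2]
240 [ 18.3   0.7 -11.3] [ 18.    3.4 -10.6]
246 [ 18.2   0.7 -17.2] [ 18.2   3.3 -17.4]
252 [ 18.3   0.7 -23.3] [ 18.3   3.2 -23.2]
258 [ 18.4   0.6 -28.6] [ 18.5   3.1 -28.9]
```

Carrier is upright, axis offset about (-1.5, +0.7) mm in the tool. Moving over the hole and partway down.

```bash
python3 -m crank '[[[2,0.05,0],[0,0,0]],[[2.7,0.1,0],[0,0,0]],[[1,0,0],[0,0,0]],[[0,0,0],[0,0,0]],[[0,0,0],[0,0,0]]]' >/dev/null
python3 -m crank '[[[0,0,2],[0,0,0]],[[0,0,2],[0,0,0]],[[0,0,1.5],[0,0,0]],[[0,0,0],[0,0,0]],[[0,0,0],[0,0,0]]]' >/dev/null
python3 -m crank '[[[0,0,0],[0,0,0]],[[0,0,0],[0,0,0]]]' >/dev/null
python3 - <<'E'
from h import *
s,R=pose(); print(((np.array([.5367,-.2529,0.0694])-s["tcp_pos"])@R*100).round(2))
im,W=cloud("wrist"); save("pics/w5.png",im[100:400,150:490])
E
```

```text
t 15.90 tcp [ 0.5371 -0.2544  0.141 ] yaw_y -12.62 z [ 1.7e-03 -6.0e-04 -1.0e+00] F [ 0.17  0.09 -0.11] M [-0.06 -0.02  0.01] w 0.0133 gf 41.6 q [ 0.3   0.44  0.04  1.84 -0.02  0.86  0.14]
[ 0.14 -0.09  7.16]
```

View pics/w5.png

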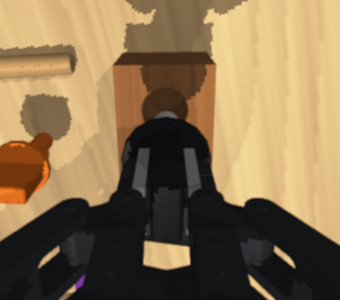

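The barrel end (crop px ~(165,115)) sits over the hole. A 1.4 mm correction, then lowering in steps.

```bash
python3 -m crank '[[[0.14,-0.07,0],[0,0,0]],[[0,0,0.5],[0,0,0]],[[0,0,0.5],[0,0,0]],[[0,0,0.5],[0,0,0]],[[0,0,0.5],[0,0,0]]]' |egrep 'tcp|contact'
python3 -m crank '[[[0,0,0.5],[0,0,0]],[[0,0,0.5],[0,0,0]],[[0,0,0.4],[0,0,0]],[[0,0,0.4],[0,0,0]],[[0,0,0],[0,0,0]]]' |egrep 'tcp|contact'
python3 -c "from h import *;pose()"
```

```text
tcp_pos: [0.5359, -0.2524, 0.1193]
contact_force: [0.1, -0.3, -0.8]
tcp_pos: [0.5357, -0.2523, 0.1013]
contact_force: [-0.4, -0.8, -0.8]
t 16.95 tcp [ 0.5357 -0.2523  0.1013] yaw_y -12.61 z [-1.e-03  4.e-04 -1.e+00] F [-0.37 -0.79 -0.82] M [-0.03  0.04  0.  ] w 0.0136 gf 41.6 q [ 0.3   0.49  0.04  1.87 -0.03  0.78  0.14]
```

```bash
python3 -m crank '[[[-0.04,0.1,0.2],[0,0,0]],[[0,0,0.3],[0,0,0]],[[0,0,0.3],[0,0,0]],[[0,0,0.3],[0,0,0]],[[0,0,0.3],[0,0,0]]]' |egrep 'tcp|contact'
python3 -c "from h import *;pose()"
```

```text
tcp_pos: [0.537, -0.253, 0.0877]
contact_force: [-0.7, 0.6, -0.1]
t 17.45 tcp [ 0.537  -0.253   0.0877] yaw_y -12.60 z [-1.e-04  1.e-04 -1.e+00] F [-0.67  0.57 -0.11] M [-0.04  0.02  0.04] w 0.0134 gf 41.6 q [ 0.31  0.51  0.04  1.87 -0.03  0.75  0.14]
```

```bash
python3 -m crank '[[[0,0,0.3],[0,0,0]],[[0,0,0.3],[0,0,0]],[[0,0,0.3],[0,0,0]],[[0,0,0.1],[0,0,0]],[[0,0,0],[0,0,0]]]' |egrep 'tcp|contact'
python3 -c "from h import *;pose()"
```

```text
tcp_pos: [0.5369, -0.253, 0.0778]
contact_force: [-0.3, 0.3, -1.2]
t 17.95 tcp [ 0.5369 -0.253   0.0778] yaw_y -12.61 z [-4.e-04  1.e-04 -1.e+00] F [-0.28  0.34 -1.22] M [-0.03  0.01 -0.05] w 0.0134 gf 41.6 q [ 0.31  0.53  0.04  1.88 -0.03  0.73  0.14]
```

```bash
python3 -m crank '[[[0,0,0.15],[0,0,0]],[[0,0,0.15],[0,0,0]],[[0,0,0.15],[0,0,0]],[[0,0,0.15],[0,0,0]],[[0,0,0],[0,0,0]]]' |egrep 'tcp|contact'
python3 -m crank '[[[0,0,0.05],[0,0,0]],[[0,0,0.05],[0,0,0]],[[0,0,0.05],[0,0,0]],[[0,0,0],[0,0,0]]]' |egrep 'tcp|contact'
```

```text
tcp_pos: [0.5368, -0.253, 0.0717]
contact_force: [-0.7, -0.4, -0.8]
tcp_pos: [0.537, -0.2531, 0.0705]
contact_force: [-0.4, 0.1, -1.7]
```

```bash
python3 -m crank '[[[0,0,0.05],[0,0,0]],[[0,0,0.05],[0,0,0]],[[0,0,0],[0,0,0]]]' |egrep 'tcp|contact'
```

```text
tcp_pos: [0.537, -0.2531, 0.0695]
contact_force: [-0.2, 0.7, -0.0]
```

```bash
python3 -m crank '[[[0,0,0.05],[0,0,0]],[[0,0,0.05],[0,0,0]],[[0,0,0],[0,0,0]]]' |egrep 'tcp|contact'
```

```text
tcp_pos: [0.537, -0.2531, 0.0694]
contact_force: [-2.2, 1.7, 7.3]
```

Seated on the block (7 N). Releasing and backing off straight up.

```bash
python3 -m crank '[[[0,0,-0.06],[0,0,0]],[[0,0,0],[0,0,0]]]'|egrep 'contact'; python3 -m crank '[[[0,0,0],[0,0,0]],[[0,0,0],[0,0,0]],[[0,0,0],[0,0,0]],[[0,0,0],[0,0,0]],[[0,0,0],[0,0,0]]]' 4 |egrep 'tcp|contact|grip'
python3 -m crank '[[[0,0,-1],[0,0,0]],[[0,0,-2],[0,0,0]],[[0,0,-3],[0,0,0]],[[0,0,-3],[0,0,0]],[[0,0,-3],[0,0,0]]]' |egrep 'tcp|contact|grip'
python3 -m crank '[[[-3,0,0],[0,0,0]],[[-3,0,0],[0,0,0]],[[0,0,0],[0,0,0]],[[0,0,0],[0,0,0]],[[0,0,0],[0,0,0]]]' |egrep 'tcp|contact|grip'
python3 - <<'E'
from h import *
pose(); im,W=cloud("wrist"); save("pics/w6.png",im)
Z=W[...,2]; d=np.hypot(W[...,0]-.537,W[...,1]+.2545)
rect("bar",W,(Z>.09)&(Z<.108)&(d<.03)); rect("disc",W,(Z>.061)&(Z<.069)&(d<.035))
im,W=cloud("side"); Z=W[...,2]; d=np.hypot(W[...,0]-.52,W[...,1]+.332); rect("spare",W,(Z>.092)&(Z<.108)&(d<.04))
E
```

```text
contact_force: [-1.8, 0.6, 3.5]
tcp_pos: [0.537, -0.2531, 0.069]
contact_force: [0.8, -0.2, 0.6]
grip_width: 0.0401
gripper_force: 0.0
tcp_pos: [0.5369, -0.2531, 0.1911]
contact_force: [0.0, -0.2, 0.1]
grip_width: 0.0398
gripper_force: 0.0
tcp_pos: [0.5243, -0.3105, 0.1893]
contact_force: [-0.0, 0.3, -0.0]
grip_width: 0.0401
gripper_force: 0.0
t 21.15 tcp [ 0.5243 -0.3105  0.1893] yaw_y -12.54 z [ 3.e-04  7.e-04 -1.e+00] F [-0.    0.31 -0.01] M [ 0.03  0.01 -0.02] w 0.0401 gf 0.0 q [ 0.38  0.41  0.07  1.76 -0.03  0.97  0.24]
bar 1111 [ 538.  -255.1] [39.8 14. ] 76.96 z 0.1007
disc 1596 [ 537.5 -254. ] [44.8 62.8] 75.99 z 0.0648
spare 168 [ 520.5 -331. ] [14.5 39. ] 68.98 z 0.1000
```

View pics/w6.png

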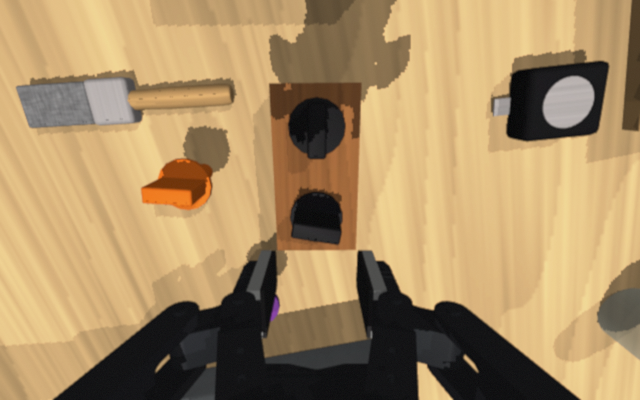

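The carrier stands home in the hole at (318,127), with its bar top at z = 0.100, the same height as the spare at (317,218). The robot is clear, so I'm handing in.

```bash
python3 -c "
from bench import r
print(r.hand_in())"
```

```text
the job is handed in; nothing more can be done
None
```

The fuse carrier is out of the switch box and standing fully home and upright in the empty hole of the fuse block, released; the spare carrier has not moved, and the job was handed in at about 21 s with no verdict shown.

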